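# Seat a spindle gallery in its drilled shelf board

### The job

Take the spindle gallery (the small wooden rail with five turned spindles) from its stand and stand it in the drilled shelf board, all five spindle ends into their five holes, keeping hold of it until they are in and leaving it fully home with the spindle shoulders down on the board. Then swing the keeper arm all the way across over the rail to its stop and let go. Leave the glue bottle, hammer and square where they are.

Things in the scene. Friction and masses are not known exactly. Their poses are not given: they have to be found in the camera images.
- gallery: Wooden gallery, 0.14 kg. Origin: middle of the spindles' shoulder plane; z up to the rail, y along it. Five spindles at y = -60, -30, 0, 30, 60 mm, up to 15 mm thick, z = 0 to 45; the rail, 20 x 190 x 22 mm (x, y, z), lies above, z = 45 to 67. Under each spindle a round tenon 9 mm thick, 14 mm long, tip bevelled. Same either way round (half turn about z). Leans in the stand, held by its rail ends.
- rail_mid (a point): Centre of the gallery's rail, 56 mm above the gallery's origin along its z; axes as the gallery's. Grip here, across the rail's 20 mm thickness (x). Spindles are thinner than the rail, so fingers may reach below it.
- stand: Fixed plywood stand; origin in the middle of its underside, z up, y along the rail. It carries the gallery leaning 30 degrees, rail towards the robot. Foot 100 x 210 x 8 mm; two leaning posts at y = +-84 mm, 16 mm wide in y, 50 mm deep, hold the rail ends in notches 24 mm wide, 10 mm deep, square to the gallery. Draw the gallery out along its own z.
- shelf: Drilled board 130 x 230 x 18 mm, fixed and level. Origin: middle of its top face, at the middle hole, 50 mm above the bench; z up, y along the row of holes. Five round through holes 11 mm wide, mouths bevelled 1.5 mm, at x = 0, y = -60, -30, 0, 30, 60 mm. Gallery fully home: its origin and z axis coincide with these.
- keeper_pivot (a point): Top of a fixed steel post 14 mm thick on the board, at x = 45, y = 75, z = 70 mm of the board's frame; the keeper arm turns on it, its screw head reaching z = 83 mm. Nothing else stands on the board.
- keeper (a joint): Keeper arm: steel bar 14 mm wide turning on the post, parallel to the board, z = 70 to 78 mm in its frame, 3 mm over a seated rail. Rad: 0 = across the rail along the board's -x, at its stop; 1.57 = along the board's +y, out of the way; starts 1.0 to 1.8. At q its knob is at x = 45 - 75 cos q, y = 75 + 75 sin q mm in the board's frame. Stays where left; moves at 1 to 1.5 N on the knob.
- keeper_knob (a point): Point on the axis of the keeper arm's knob, a black upright cylinder 14 mm thick on the arm's free end, from z = 78 to 116 mm in the board's frame; this point is at z = 102 mm. Push it or pinch it.
- glue_bottle: White glue bottle with red cap, 56 mm thick, 120 mm tall, upright; origin at its foot's centre. Bystander.
- hammer: Hammer lying flat, 240 mm long, handle along its -x. Bystander.
- square: Flat steel square lying on the bench, 4 mm thick; origin in the middle of the 160 mm limb (along its y), other limb 90 mm. Bystander.
There are look-alikes about, which are no part of the job. What is shaped like the gallery but blue or red is not meant.

How it is judged (in metres and radians):
On the way, in this order (a step that is already met when the one before it is completed fails the run):
1. all five tenons are at least 4 mm into their holes while the gallery is still held in the gripper (z of gallery in the frame of shelf between -0.004 and 0.01 m and x of gallery in the frame of shelf between -0.004 and 0.004 m and y of gallery in the frame of shelf between -0.004 and 0.004 m and angle between the z axis of gallery and the z axis of shelf, either way round below 0.12 rad and angle between the y axis of gallery and the y axis of shelf, either way round below 0.1 rad and contact force between gallery and the fingers above 0.5 N), for 0.1 s.
2. the gallery is fully home and the keeper arm is across the rail (z of gallery in the frame of shelf between -0.004 and 0.003 m and x of gallery in the frame of shelf between -0.004 and 0.004 m and y of gallery in the frame of shelf between -0.004 and 0.004 m and angle between the z axis of gallery and the z axis of shelf, either way round below 0.06 rad and angle between the y axis of gallery and the y axis of shelf, either way round below 0.1 rad and value of joint keeper below 0.2 rad), for 0.2 s.
At the end, for the whole second after the job is handed in: All five tenons in their holes with the shoulders within 3 mm of the board's face (gallery origin within 4 mm sideways, square to it within 0.06 rad), the keeper arm within 0.2 rad of its stop across the rail, everything released and at rest (all of step 2 and linear speed of gallery below 0.02 m/s and velocity of joint keeper between -0.1 and 0.1 rad/s); the robot touches nothing.
It fails at once if the glue bottle is moved by more than 40 mm (distance of glue_bottle from where it was at the start of the episode above 0.04 m).
It fails at once if the hammer is moved by more than 40 mm (distance of hammer from where it was at the start of the episode above 0.04 m).
It fails at once if the steel square is moved by more than 40 mm (distance of square from where it was at the start of the episode above 0.04 m).
It also fails if it takes over 70 s, if anything falls off the work surface, if the arm or the gripper's body presses on something with over 40 N, if the wrist force passes 120 N, or if a joint passes its speed limit or range.

### The arm

A 7-joint arm with a two-finger parallel gripper is mounted at the origin on the work surface. World frame = base frame: x ahead of the robot, y to its left, z up, the work surface at z = 0. Lengths are in mm, angles in rad, forces in N, time in s.
With the tool pointing down it reaches from about 425 to 1025 mm from the base axis. Payload 9.4 kg.
Tool frame: the origin (TCP) lies midway between the tips of the shut fingers; the grasp point (between the pads) lies behind it (arm.pinch_z is the z of the grasp point in the tool frame, in mm); z points along the fingers, y is the line along which they close (so a half turn about z gives the same grasp; the last joint's range is limited). The gripper opens to 93 mm and grips with 3 to 60 N. Pads are 15 mm wide; open, the fingers measure 128 mm over their backs; the gripper's body (75 mm by 188 mm) begins 65 mm behind the grasp point.
Start: joints at [1.257, 0.599, -0.003, 1.599, 0.002, 0.943, -0.08], TCP at [170.068, -704.77, 181.918] pointing down, gripper open.
Joint ranges: [-2.57, 2.57], [-0.35, 1.97], [-1.29, 1.29], [0.11, 2.56], [-1.05, 4.19], [0.11, 1.86], [-2.63, 2.63]. Speed limits (rad/s): [2.22, 2.22, 3.01, 3.01, 3.14, 3.14, 3.14].

### API

Orientations are given as a unit quaternion [x, y, z, w].
In Python, from cell import read_state, optics, arm gives the robot as it stands.
- The arm moves only by the tool play_rows, never from a script. Its argument "deltas" is a list that holds one entry, the list of rows, each a list of 7 numbers: the shift along the world's x, y, z in mm, then the turn, a rotation vector about the world's x, y, z in degrees, then the opening, from 0 (shut) to 1 (fully open). In form: [[[x, y, z, ax, ay, az, grip], ...]]. A call has 1 to 10 rows; each row shifts and turns the commanded pose from where the row before left it; what a row does not reach is not made up. A row lasts 1/12 s, in which the tool goes at most 41.7 mm and 7.16 degrees, less where a joint would pass 70% of its speed; a pose out of reach is approached as far as the arm can. A call with a gripper value outside its range is refused whole. The fingers move at their own pace and stop on an object; "grip_force" is the grip in N (left out, the last holds). Time passes only in rows, so rows that do not move let the fingers close. It gives the time, the measured TCP pose, the force, the opening and the grip force at its end, in the units of the state.
- read_state(): the state, without advancing time (a new reading comes with each control period).
- optics.get_image(name): name is "side" or "top"; returns the picture (400x640x3 uint8, red, green, blue); there is no depth.
- optics.camera_params(name): a dict with "mtx" (3x3 intrinsics, pixels), "distortion" ([k1, k2, p1, p2, k3] as OpenCV has them; the pictures are not rectified), "position" and "rotation" of the camera in the world. Camera axes: x right, y up, looking along -z (the intrinsics and any distortion apply to the point x, -y, -z); pixel columns grow to the right and rows downward; lengths in mm; the calibration is good to about 2 mm. A picture is of the moment at which its call begins. camera_params takes no time and is no camera call.
- arm.hand_in(): hands the job in; it is judged then, once.
The state is a dict: "clock": time; "joint_pos": joint angles; "joint_vel": joint speeds; "tau": joint torques, N m; "tcp_pos": TCP position; "tool_rot": TCP orientation; "force": force on the tool from outside, world axes, zero at the start; "ft_torque": the same for the moment, N m; "width": finger opening in mm; "finger_force": force on a finger pad.
Only numpy, scipy, OpenCV 4.12 (cv2) and the standard library are available. Lean on these libraries where they do the work, as an engineer would, in place of code of your own. Each camera call takes 0.05 s, during which the arm holds its last target. There are 200 camera calls.

## Working session

There is one attempt and no reset: what is moved stays moved. The work goes in short steps, Python scripts to look and compute and a tool call to move; the robot and the scene stay as the last step left them, time stands still between calls to the robot, and variables do not carry over. Pictures are saved under pics/ and viewed, at most 10 in all, crops included, and the job is handed in when it is done.

Besides the shell and the picture viewer there is one more tool, called after "Request:" by a JSON object that holds its "name" and its "arguments", one argument or row to a line. play_rows: Moves the arm, as the interface text tells. Its arguments: {"type":"object","properties":{"deltas":{"type":"array"},"grip_force":{"type":"number"}},"required":["deltas"]}

```bash
mkdir -p pics; cat > h.py <<'E'
import numpy as np, cv2, json
from cell import read_state, optics, arm
def cam(n):
    p=optics.camera_params(n); return np.array(p["mtx"],float),np.array(p["distortion"],float),np.array(p["position"],float),p["rotation"]
def Rm(r):
    r=np.array(r,float)
    if r.shape==(3,3): return r
    from scipy.spatial.transform import Rotation as R
    return R.from_quat(r).as_matrix()
def ray(n,uv):
    K,d,p,r=cam(n); q=cv2.undistortPoints(np.array(uv,float).reshape(-1,1,2),K,d).reshape(-1,2)
    v=np.c_[q[:,0],-q[:,1],-np.ones(len(q))]@Rm(r).T
    return p,v/np.linalg.norm(v,axis=1,keepdims=True)
def onz(n,uv,z):
    p,v=ray(n,uv); return p+v*((z-p[2])/v[:,2])[:,None]
def proj(n,P):
    K,d,p,r=cam(n); c=(np.array(P,float).reshape(-1,3)-p)@Rm(r); c=c*[1,-1,-1]
    return cv2.projectPoints(c.reshape(-1,1,3),np.zeros(3),np.zeros(3),K,d)[0].reshape(-1,2)
def tri(a,ua,b,ub):
    p,v=ray(a,ua);q,w=ray(b,ub);out=[]
    for x,y in zip(v,w):
        A=np.c_[x,-y]; s=np.linalg.lstsq(A,q-p,rcond=None)[0]
        out.append(np.r_[(p+s[0]*x+q+s[1]*y)/2,np.linalg.norm(p+s[0]*x-q-s[1]*y)])
    return np.array(out)
def snap(n,f):
    im=optics.get_image(n); cv2.imwrite("pics/"+f,im[:,:,::-1]); return im
E
python3 - <<'E'
from h import *
for n in("top","side"):
    snap(n,n+"0.png"); print(cam(n))
s=read_state();print(s, arm.pinch_z)
E
```

```text
(array([[417.79588952,   0.        , 322.69366794],
       [  0.        , 417.79588952, 201.64782454],
       [  0.        ,   0.        ,   1.        ]]), array([-0.04779461,  0.        ,  0.        ,  0.        ,  0.        ]), array([ 464.27916524,  -51.77603627, 1180.53774768]), array([-0.01705027,  0.02672796,  0.71335434, -0.70008606]))
(array([[415.43780205,   0.        , 320.97038416],
       [  0.        , 415.43780205, 202.22596602],
       [  0.        ,   0.        ,   1.        ]]), array([0.02103691, 0.        , 0.        , 0.        , 0.        ]), array([463.39928171, 835.90535578, 763.03949578]), array([-0.01894563,  0.45539856,  0.88927723, -0.037937  ]))
{'clock': 0.1, 'joint_pos': array([ 1.25732745,  0.60005623, -0.00254553,  1.60005758,  0.00181075,
        0.9429012 , -0.07980673]), 'joint_vel': array([-0.00027652, -0.0011803 , -0.00066608, -0.00411181,  0.00058993,
       -0.00136231,  0.00221738]), 'tau': array([ 4.72699656e-03, -7.66555166e+01,  1.50224391e+00, -2.52938926e+01,
       -5.22554002e-02,  1.35818901e-02,  3.12380905e-05]), 'tcp_pos': array([ 169.92086165, -704.2959192 ,  181.13556263]), 'tool_rot': array([ 9.92996955e-01,  1.18137811e-01, -1.52784104e-04, -6.93538293e-04]), 'force': array([ 0.52913368, -0.57063855, -0.09578733]), 'ft_torque': array([-0.01516482, -0.01874955,  0.04320333]), 'finger_force': 0.0, 'width': 92.99518385788451} -18.8
```

View pics/top0.png

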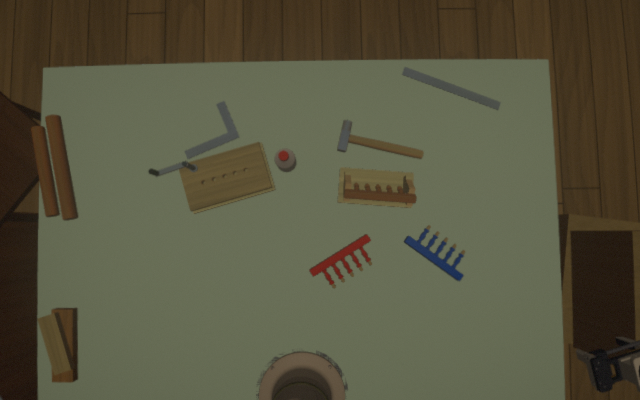

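View pics/side0.png

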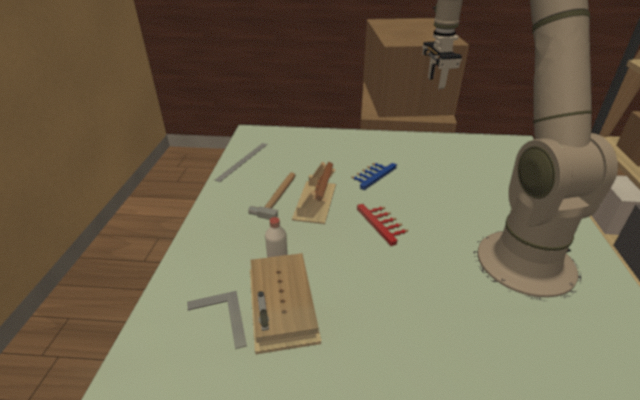

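The top view shows the shelf at about (228,177) with its five holes near (203..247, 182..170). The keeper knob is at (154,172), the post at (188,166), the stand with the brown rail at (380,196), and the bottle at (286,158). The red and blue pieces are decoys.

```bash
python3 - <<'E'
import cv2,numpy as np
t=cv2.imread("pics/top0.png");s=cv2.imread("pics/side0.png")
f=lambda im,x,y,w,h:cv2.convertScaleAbs(cv2.resize(im[y:y+h,x:x+w],None,fx=4,fy=4,interpolation=cv2.INTER_CUBIC),alpha=1.5)
a=np.hstack([f(t,145,135,100,70),f(t,330,155,100,70)]); b=np.hstack([f(s,240,250,100,75),f(s,280,150,100,75)])
cv2.imwrite("pics/c1.png",np.vstack([a,b]))
from h import *
im=t[:,:,::-1].astype(int)
# dark holes on board
g=cv2.cvtColor(t,cv2.COLOR_BGR2GRAY)
bh=cv2.morphologyEx(g,cv2.MORPH_BLACKHAT,np.ones((9,9)))
for n,img,box in(("top",t,(196,165,56,22)),("side",s,(270,262,22,56))):
    g=cv2.cvtColor(img,cv2.COLOR_BGR2GRAY);bh=cv2.morphologyEx(g,cv2.MORPH_BLACKHAT,np.ones((9,9),np.uint8))
    x,y,w,h=box;r=bh[y:y+h,x:x+w].astype(float);m=(r>18).astype(np.uint8)
    k,l,st,c=cv2.connectedComponentsWithStats(m)
    for i in range(1,k):
        if st[i,4]<3: continue
        yy,xx=np.nonzero(l==i);wt=r[yy,xx];u=[x+(xx*wt).sum()/wt.sum(),y+(yy*wt).sum()/wt.sum()]
        print(n,st[i,4],np.round(u,2),np.round(onz(n,[u],50),1))
E
```

```text
top 3 [244.31 169.03] [[627.1 143.8  50. ]]
top 5 [233.8 171.8] [[620.1 172.5  50. ]]
top 5 [223.23 175.2 ] [[611.3 201.4  50. ]]
top 5 [212.77 177.85] [[604.6 229.9  50. ]]
top 6 [202.17 181.53] [[595.1 258.9  50. ]]
side 18 [278.14 271.79] [[624.2 140.7  50. ]]
side 18 [279.49 281.  ] [[616.1 169.7  50. ]]
side 20 [280.88 290.65] [[608.1 198.7  50. ]]
side 18 [282.07 300.71] [[600.7 227.5  50. ]]
side 18 [283.74 311.45] [[592.3 256.5  50. ]]
```

View pics/c1.png

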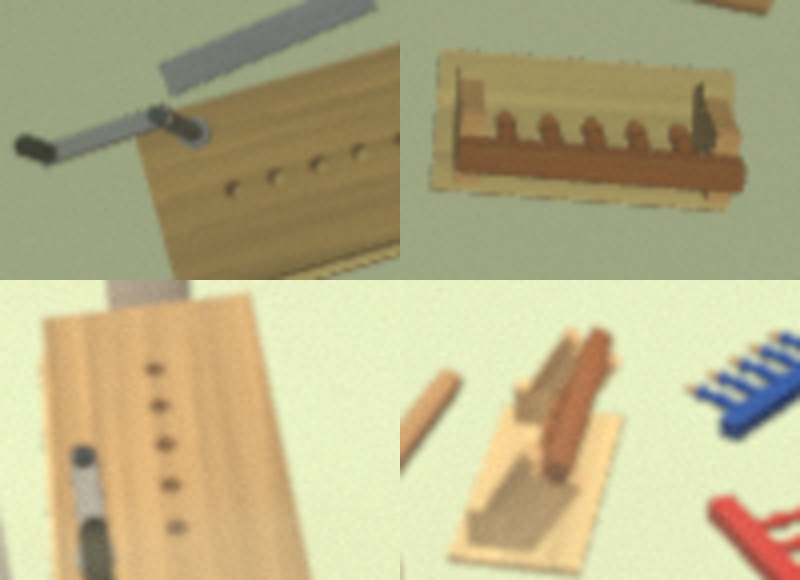

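The crops show the hole rows clearly, so the shelf centre is about (610,200) with a yaw of about 15.4°. Next I measure the rail, stand foot, knob and post.

```bash
cat >> h.py <<'E'
def mask(n,im,box,lo,hi):
    hsv=cv2.cvtColor(im,cv2.COLOR_RGB2HSV); m=cv2.inRange(hsv,lo,hi); o=np.zeros_like(m); x,y,w,h=box; o[y:y+h,x:x+w]=m[y:y+h,x:x+w]; return o
def big(m):
    c=max(cv2.findContours(m,cv2.RETR_EXTERNAL,cv2.CHAIN_APPROX_NONE)[0],key=cv2.contourArea); return c
E
python3 - <<'E'
from h import *
t=cv2.imread("pics/top0.png")[:,:,::-1].copy();s=cv2.imread("pics/side0.png")[:,:,::-1].copy()
H=lambda im,p:cv2.cvtColor(im,cv2.COLOR_RGB2HSV)[p[1],p[0]]
print("rail",H(t,(380,196)),H(t,(360,195)),H(s,(325,182)),H(s,(320,192)),"foot",H(t,(360,177)),H(t,(360,203)),H(s,(310,213)),"bench",H(t,(420,230)),H(s,(340,230)))
rt=mask("top",t,(335,160,90,52),(0,135,30),(12,255,130)); rs=mask("side",s,(295,150,50,75),(0,110,30),(13,255,210))
out=[]
for n,m in(("top",rt),("side",rs)):
    c=big(m);r=cv2.minAreaRect(c);print(n,cv2.contourArea(c),r);b=cv2.boxPoints(r);print(np.round(b,1).tolist())
st=np.hstack([cv2.resize(cv2.merge([rt]*3)[155:225,330:430],None,fx=4,fy=4),cv2.resize(cv2.merge([rs]*3)[150:220,280:380],None,fx=4,fy=4)])
# foot: not bench-green
for n,im,box in(("top",t,(330,160,95,55)),("side",s,(285,150,55,80))):
    hsv=cv2.cvtColor(im,cv2.COLOR_RGB2HSV); x,y,w,h=box
    m=np.zeros(hsv.shape[:2],np.uint8); m[y:y+h,x:x+w]=(((hsv[...,0]<29)&(hsv[...,1]>50))[y:y+h,x:x+w])*255
    c=big(m);ap=cv2.approxPolyDP(cv2.convexHull(c),3,True).reshape(-1,2);print(n,ap.tolist(),np.round(onz(n,ap,8),0)[:,:2].tolist())
    st=np.vstack([st,]) 
    st=np.vstack([st,cv2.resize(cv2.merge([m]*3)[y:y+55,x:x+55],(800,140))]) if 0 else st
cv2.imwrite("pics/m1.png",st)
E
```

```text
rail [ 14 144  85] [ 14 143  84] [ 12 145 118] [ 12 139 119] foot [ 23 103 106] [ 25  99 108] [ 18  95 126] bench [ 39  56 110] [ 33  47 158]
top 0.0 ((411.0, 199.0), (0.0, 0.0), 0.0)
[[411.0, 199.0], [411.0, 199.0], [411.0, 199.0], [411.0, 199.0]]
side 215.0 ((322.6532897949219, 180.32847595214844), (9.312498092651367, 37.59173583984375), 19.98310661315918)
[[311.8999938964844, 196.39999389648438], [324.70001220703125, 161.10000610351562], [333.5, 164.3000030517578], [320.6000061035156, 199.60000610351562]]
top [[340, 168], [413, 173], [415, 202], [411, 207], [338, 202]] [[631.0, -119.0], [614.0, -326.0], [531.0, -329.0], [517.0, -318.0], [535.0, -112.0]]
side [[332, 162], [336, 184], [325, 223], [292, 220], [308, 175], [322, 161]] [[533.0, -458.0], [511.0, -316.0], [531.0, -107.0], [629.0, -112.0], [609.0, -363.0], [569.0, -462.0]]
```

View pics/m1.png

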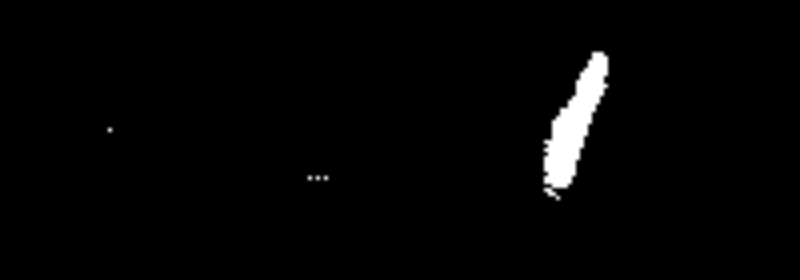

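The mask shows the side view caught the rail but the top threshold missed it (the rail hue there is about 14). The foot fits 100x210 at about (572,-216) with a yaw of about -5°. I widen the hue range and triangulate.

```bash
python3 - <<'E'
from h import *
t=cv2.imread("pics/top0.png")[:,:,::-1].copy();s=cv2.imread("pics/side0.png")[:,:,::-1].copy()
rt=mask("top",t,(335,160,90,52),(0,118,60),(18,255,110)); rs=mask("side",s,(295,150,50,75),(0,118,30),(15,255,210))
rt=cv2.morphologyEx(rt,cv2.MORPH_OPEN,np.ones((3,15),np.uint8))
C={}
for n,m in(("top",rt),("side",rs)):
    c=big(m);r=cv2.minAreaRect(c);b=cv2.boxPoints(r);mo=cv2.moments(m,True)
    print(n,cv2.contourArea(c),r,np.round(b,1).tolist(),mo["m10"]/mo["m00"],mo["m01"]/mo["m00"]); C[n]=r[0]
print(tri("top",[C["top"]],"side",[C["side"]]))
a=np.radians(-5);xs=np.array([np.cos(a),np.sin(a),0]);ys=np.array([-np.sin(a),np.cos(a),0]);zg=-.5*xs+[0,0,.866];xg=.866*xs+[0,0,.5]
X=tri("top",[C["top"]],"side",[C["side"]])[0,:3]
for n in("top","side"):
    print(n,[np.round(proj(n,X+sx*10*xg+sy*95*ys+sz*11*zg)[0]).tolist() for sy in(-1,1) for sx in(-1,1) for sz in(-1,1)])
# knob & post head in both: dark pixels
for n,im,box in(("top",t,(146,155,55,25)),("side",s,(255,285,18,45))):
    x,y,w,h=box;g=cv2.cvtColor(im,cv2.COLOR_RGB2GRAY);m=np.zeros_like(g);m[y:y+h,x:x+w]=(g[y:y+h,x:x+w]<(60 if n=="top" else 75))*255
    k,l,q,c=cv2.connectedComponentsWithStats(m)
    print(n,q[1:].tolist(),np.round(c[1:],1).tolist())
O=np.array([610,200,50]);b=np.radians(15.4);R=np.array([[np.cos(b),-np.sin(b),0],[np.sin(b),np.cos(b),0],[0,0,1]])
for n in("top","side"): 
  print(n,"pivot",proj(n,O+R@[45,75,83]))
  for q in(1.,1.2,1.4,1.6,1.8): print(q,np.round([proj(n,O+R@[45-75*np.cos(q),75+75*np.sin(q),z])[0] for z in(78,116)],1).tolist())
E
```

```text
top 550.5 ((379.50140380859375, 195.48159790039062), (71.47086334228516, 9.160089492797852), 4.23639440536499) [[343.5, 197.39999389648438], [344.20001220703125, 188.3000030517578], [415.5, 193.60000610351562], [414.79998779296875, 202.6999969482422]] 379.32643312101914 195.54140127388536
side 256.5 ((322.37957763671875, 180.45619201660156), (10.423162460327148, 38.01891326904297), 19.98310661315918) [[311.0, 196.5], [324.0, 160.8000030517578], [333.79998779296875, 164.39999389648438], [320.79998779296875, 200.10000610351562]] 322.7892976588629 181.20401337792643
[[ 546.96836394 -217.87594123   82.50706568    2.35898501]]
top [[414.0, 199.0], [415.0, 203.0], [415.0, 192.0], [416.0, 196.0], [343.0, 194.0], [343.0, 198.0], [344.0, 187.0], [344.0, 191.0]]
side [[329.0, 169.0], [332.0, 164.0], [323.0, 165.0], [327.0, 161.0], [318.0, 203.0], [322.0, 198.0], [312.0, 199.0], [316.0, 194.0]]
top [[182, 162, 14, 8, 55], [149, 169, 10, 7, 46]] [[188.3, 165.6], [153.5, 171.9]]
side [[259, 292, 5, 5, 19], [260, 310, 8, 17, 94]] [[260.6, 293.8], [263.7, 318.1]]
top pivot [[183.23039169 163.0301828 ]]
1.0 [[164.2, 185.6], [158.5, 184.0]]
1.2 [[160.3, 181.3], [154.5, 179.6]]
1.4 [[157.3, 176.3], [151.4, 174.4]]
1.6 [[155.4, 170.9], [149.5, 168.8]]
1.8 [[154.6, 165.1], [148.7, 162.8]]
side pivot [[258.87779681 293.61780258]]
1.0 [[282.8, 317.6], [281.8, 304.1]]
1.2 [[276.1, 321.6], [274.8, 308.0]]
1.4 [[268.5, 324.5], [267.0, 310.9]]
1.6 [[260.5, 326.2], [258.7, 312.6]]
1.8 [[252.3, 326.5], [250.3, 313.0]]
```

Request:
{"name": "play_rows", "arguments": {
  "deltas": [
    [[17,24.5,2,0,0,3.6,0.5],[17,24.5,2,0,0,3.6,0.5],[17,24.5,2,0,0,3.6,0.5],[17,24.5,2,0,0,3.6,0.5],[17,24.5,2,0,0,3.6,0.5],[17,24.5,2,0,0,3.6,0.5],[17,24.5,2,0,0,3.6,0.5],[17,24.5,2,0,0,3.6,0.5],[17,24.5,2,0,0,3.6,0.5],[17,24.5,2,0,0,3.6,0.5]]
  ]
}}

```text
clock: 0.93
tcp_pos: [340.5, -458.4, 201.8]
tool_rot: [0.907, 0.421, -0.0, -0.0]
force: [1.0, -0.9, -0.2]
width: 46.6
finger_force: 0.0
```

Request:
{"name": "play_rows", "arguments": {
  "deltas": [
    [[17,24.5,0,0,0,3.6,0.5],[17,24.5,0,0,0,3.6,0.5],[17,24.5,0,0,0,3.6,0.5],[17,24.5,0,0,0,3.6,0.5],[17,24.5,0,0,0,3.6,0.5],[17,24.5,0,0,0,3.6,0.5],[17,24.5,0,0,0,3.6,0.5],[17,24.5,0,0,0,3.6,0.5],[17,24.5,0,0,0,3.6,0.5],[17,24.5,0,0,0,3.6,0.5]]
  ]
}}

```text
clock: 1.77
tcp_pos: [510.5, -213.5, 201.8]
tool_rot: [0.733, 0.68, -0.0, -0.0]
force: [-0.5, -0.5, -0.5]
width: 46.2
finger_force: 0.0
```

Request:
{"name": "play_rows", "arguments": {
  "deltas": [
    [[0,0,0,-0.44,-4.98,0,0.5],[0,0,0,-0.44,-4.98,0,0.5],[0,0,0,-0.44,-4.98,0,0.5],[0,0,0,-0.44,-4.98,0,0.5],[0,0,0,-0.44,-4.98,0,0.5],[0,0,0,-0.44,-4.98,0,0.5],[0,0,0,0,0,0,0.5],[0,0,0,0,0,0,0.5]]
  ]
}}

```text
clock: 2.43
tcp_pos: [507.1, -220.0, 199.6]
tool_rot: [0.717, 0.661, 0.143, 0.167]
force: [-1.5, 0.1, 0.4]
width: 46.4
finger_force: 0.0
```

```bash
cat >> h.py <<'E'
from scipy.spatial.transform import Rotation as Rot
def err(p,zt,yt):
    s=read_state(); zt=np.array(zt)/np.linalg.norm(zt); yt=np.array(yt,float); yt-=yt@zt*zt; yt/=np.linalg.norm(yt)
    T=np.c_[np.cross(yt,zt),yt,zt]; R=Rot.from_quat(s["tool_rot"]).as_matrix()
    print("d",np.round(np.array(p)-s["tcp_pos"],1),"rot",np.round(np.degrees(Rot.from_matrix(T@R.T).as_rotvec()),2),"tcp",np.round(s["tcp_pos"],1),"t",s["clock"],"F",np.round(s["force"],1),"w",s["width"],s["finger_force"])
E
python3 - <<'E'
from h import *
err([506.6,-214.4,152.8],[.498,-.0436,-.866],[.866*.9962,-.866*.0872,.5])
print(read_state()["joint_pos"])
E
```

```text
d [ -0.5   5.6 -46.8] rot [ 0.51 -4.62 -0.09] tcp [ 507.1 -220.   199.6] t 2.4333 F [-1.5  0.1  0.4] w 46.35078057113575 0.0
[ 0.83058528  0.28439631 -0.55199507  2.29947296  0.34480396  0.17064282
 -0.07940818]
```

Request:
{"name": "play_rows", "arguments": {
  "deltas": [
    [[6,1,-18,0,0,0,0.5],[6,1,-18,0,0,0,0.5],[6,1,-18,0,0,0,0.5],[6,0.5,-18,0,0,0,0.5],[0,0,-18,0.1,-1.2,0,0.5],[0,0,0,0.1,-1.2,0,0.5],[0,0,0,0.1,-1.2,0,0.5],[0,0,0,0.1,-1.2,0,0.5],[0,0,0,0,0,0,0.5]]
  ]
}}

```text
clock: 3.18
tcp_pos: [514.5, -222.8, 154.3]
tool_rot: [0.716, 0.657, 0.151, 0.18]
force: [-0.1, -0.2, -0.3]
width: 46.6
finger_force: 0.0
```

```bash
python3 - <<'E'
from h import *
err([531.5,-216.6,109.5],[.498,-.0436,-.866],[.866*.9962,-.866*.0872,.5])
print(read_state()["joint_pos"])
E
```

```text
d [ 17.    6.2 -44.8] rot [ 0.92 -2.88  0.18] tcp [ 514.5 -222.8  154.3] t 3.1833 F [-0.1 -0.2 -0.3] w 46.57547980549069 0.0
[ 0.86350823  0.39349987 -0.62441202  2.3592779   1.69556504  0.13561783
 -1.41876923]
```

Request:
{"name": "play_rows", "arguments": {
  "deltas": [
    [[0,0,2,-3,0.26,5.2,0.5],[0,0,2,-3,0.26,5.2,0.5],[0,0,2,-3,0.26,5.2,0.5],[0,0,2,-3,0.26,5.2,0.5],[0,0,2,-3,0.26,5.2,0.5],[0,0,2,-3,0.26,5.2,0.5],[0,0,2,-3,0.26,5.2,0.5],[0,0,2,-3,0.26,5.2,0.5],[0,0,2,-3,0.26,5.2,0.5],[0,0,2,-3,0.26,5.2,0.5]]
  ]
}}

```text
clock: 4.02
tcp_pos: [514.8, -222.7, 175.0]
tool_rot: [0.291, 0.922, 0.028, 0.255]
force: [0.4, -0.3, -0.6]
width: 46.3
finger_force: 0.0
```

```bash
python3 - <<'E'
from h import *
err([514,-217,155],[.498,-.0436,-.866],[-.866*.9962,.866*.0872,-.5])
print(read_state()["joint_pos"])
E
```

```text
d [ -0.8   5.7 -20. ] rot [-57.09   8.02 104.39] tcp [ 514.8 -222.7  175. ] t 4.0167 F [ 0.4 -0.3 -0.6] w 46.308075907144435 0.0
[ 0.78774685  0.33405501 -0.54015475  2.38404472  2.01638537  0.12207554
 -0.71388592]
```

Request:
{"name": "play_rows", "arguments": {
  "deltas": [
    [[0,0,0,-2.85,0.4,5.2,0.5],[0,0,0,-2.85,0.4,5.2,0.5],[0,0,0,-2.85,0.4,5.2,0.5],[0,0,0,-2.85,0.4,5.2,0.5],[0,0,0,-2.85,0.4,5.2,0.5],[0,0,0,-2.85,0.4,5.2,0.5],[0,0,0,-2.85,0.4,5.2,0.5],[0,0,0,-2.85,0.4,5.2,0.5],[0,0,0,-2.85,0.4,5.2,0.5],[0,0,0,-2.85,0.4,5.2,0.5]]
  ]
}}

```text
clock: 4.85
tcp_pos: [514.9, -222.9, 175.0]
tool_rot: [-0.206, 0.942, -0.095, 0.247]
force: [0.6, -0.4, -0.4]
width: 46.2
finger_force: 0.0
```

Request:
{"name": "play_rows", "arguments": {
  "deltas": [
    [[0,0,0,-2.85,0.4,5.2,0.5],[0,0,0,-2.85,0.4,5.2,0.5],[0,0,0,-2.85,0.4,5.2,0.5],[0,0,0,-2.85,0.4,5.2,0.5],[0,0,0,-2.85,0.4,5.2,0.5],[0,0,0,-2.85,0.4,5.2,0.5],[0,0,0,-2.85,0.4,5.2,0.5],[0,0,0,-2.85,0.4,5.2,0.5],[0,0,0,-2.85,0.4,5.2,0.5],[0,0,0,-2.85,0.4,5.2,0.5]]
  ]
}}

```text
clock: 5.68
tcp_pos: [514.8, -222.8, 174.8]
tool_rot: [-0.65, 0.715, -0.191, 0.174]
force: [-0.8, -0.5, -0.4]
width: 46.7
finger_force: 0.0
```

```bash
python3 - <<'E'
from h import *
err([514,-217,155],[.498,-.0436,-.866],[-.866*.9962,.866*.0872,-.5])
print(read_state()["joint_pos"])
E
```

```text
d [ -0.8   5.8 -19.8] rot [-0.03  0.03  0.44] tcp [ 514.8 -222.8  174.8] t 5.6833 F [-0.8 -0.5 -0.4] w 46.731545508761236 0.0
[ 0.94951817  0.36851277 -0.69040751  2.36755303  1.86305025  0.10715223
  1.56253285]
```

Request:
{"name": "play_rows", "arguments": {
  "deltas": [
    [[2,1,-8,0,0,0,0.5],[2,1,-8,0,0,0,0.5],[2,1,-8,0,0,0,0.5],[2,1,-8,0,0,0,0.5],[2,1,-8,0,0,0,0.5],[2,1,-8,0,0,0,0.5],[2,0,-8,0,0,0,0.5],[2,0,-8,0,0,0,0.5],[0,0,0,0,0,0,0.5]]
  ]
}}

```text
clock: 6.43
tcp_pos: [529.5, -216.7, 108.4]
tool_rot: [-0.648, 0.717, -0.189, 0.173]
force: [0.8, 0.6, 0.3]
width: 46.6
finger_force: 0.0
```

```bash
python3 - <<'E'
from h import *
err([531.5,-216.6,109.5],[.498,-.0436,-.866],[-.866*.9962,.866*.0872,-.5])
print(read_state()["joint_pos"])
E
```

```text
d [2.  0.1 1.1] rot [-0.22 -0.23  0.71] tcp [ 529.5 -216.7  108.4] t 6.4333 F [0.8 0.6 0.3] w 46.63211336570319 0.0
[ 1.03530724  0.60220121 -0.92899225  2.3997945   2.06898154  0.4054854
  1.36404585]
```

Request:
{"name": "play_rows", "arguments": {
  "deltas": [
    [[3.4,-0.3,-5.2,0,0,0.1,0.5],[3.4,-0.3,-5.2,0,0,0.1,0.5],[3.4,-0.3,-5.2,0,0,0.1,0.5],[3.4,-0.3,-5.2,0,0,0.1,0.5],[3.4,-0.3,-5.2,0,0,0.1,0.5],[3.4,-0.3,-5.2,0,0,0.1,0.5],[3.4,-0.2,-5.2,0,0,0,0.5],[3.2,-0.2,-5.2,0,0,0,0.5],[0,0,0,0,0,0,0.5]]
  ]
}}

```text
clock: 7.18
tcp_pos: [557.0, -218.2, 67.7]
tool_rot: [-0.652, 0.713, -0.189, 0.176]
force: [-0.2, 0.6, 0.3]
width: 46.4
finger_force: 0.0
```

```bash
python3 - <<'E'
from h import *
err([556.4,-218.8,66.2],[.498,-.0436,-.866],[-.866*.9962,.866*.0872,-.5])
t=snap("top","t2.png");s=snap("side","s2.png")
f=lambda im,x,y,w,h:cv2.convertScaleAbs(cv2.resize(im[y:y+h,x:x+w,::-1],None,fx=5,fy=5,interpolation=cv2.INTER_CUBIC),alpha=1.6)
cv2.imwrite("pics/c2.png",np.hstack([f(t,340,150,80,80),f(s,285,135,80,80)]))
E
```

```text
d [-0.6 -0.6 -1.5] rot [-0.28  0.01  0.05] tcp [ 557.  -218.2   67.7] t 7.1833 F [-0.2  0.6  0.3] w 46.42903222025385 0.0
```

View pics/c2.png

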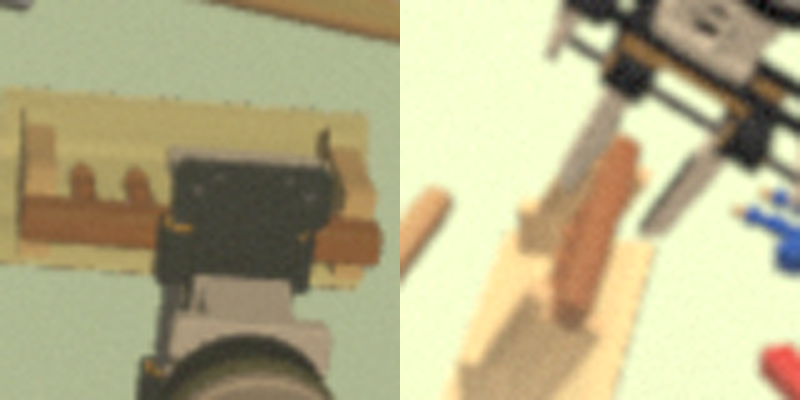

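The crops show the fingers straddling the rail: in the side crop the left finger is behind it at (585,150), the right in front at (680,190), and the rail mid at (598,230). I close gently.

Request:
{"name": "play_rows", "arguments": {
  "deltas": [
    [[0,0,0,0,0,0,0.35],[0,0,0,0,0,0,0.28],[0,0,0,0,0,0,0.1],[0,0,0,0,0,0,0.1],[0,0,0,0,0,0,0.1],[0,0,0,0,0,0,0.1],[0,0,0,0,0,0,0.1]]
  ],
  "grip_force": 6
}}

```text
clock: 7.87
tcp_pos: [556.6, -218.3, 68.9]
tool_rot: [-0.652, 0.713, -0.19, 0.176]
force: [-0.2, -0.1, 0.6]
width: 9.9
finger_force: 0.0
```

```bash
python3 - <<'E'
from h import *
T=[556.6,-218.3,68.9]
print(proj("side",[T,[547,-218,82.5]]),proj("top",[T,[547,-218,82.5]]), read_state()["width"])
t=snap("top","t3.png");s=snap("side","s3.png")
f=lambda im,x,y,w,h:cv2.convertScaleAbs(cv2.resize(im[y:y+h,x:x+w,::-1],None,fx=5,fy=5,interpolation=cv2.INTER_CUBIC),alpha=1.6)
cv2.imwrite("pics/c3.png",np.hstack([f(t,340,150,80,80),f(s,285,135,80,80)]))
E
```

```text
[[319.61040326 184.03117464]
 [322.76138068 180.46862349]] [[378.78027867 191.8418041 ]
 [379.52367844 195.0234073 ]] 9.926738786486274
```

View pics/c3.png

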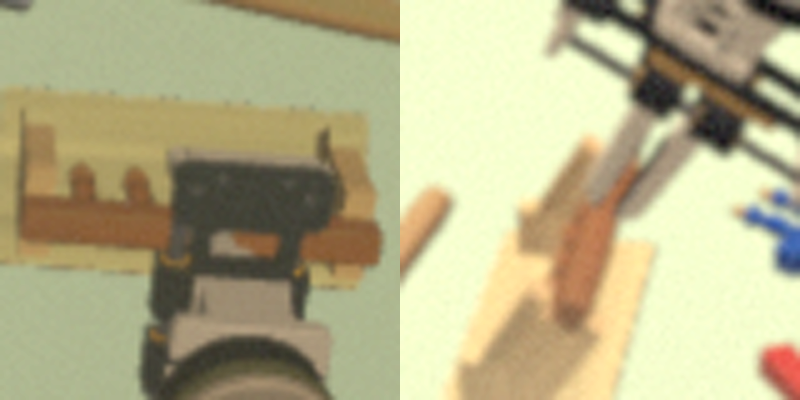

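```bash
python3 - <<'E'
from h import *
s=read_state();R=Rot.from_quat(s["tool_rot"]).as_matrix();p=np.array([557,-218.2,67.7])
for w in(-23,23):
  for z in(0,-19,-60): print(w,z,np.round((proj("side",p+R@[0,w,z])[0]-[285,135])*5+[400,0]),np.round((proj("top",p+R@[0,w,z])[0]-[340,150])*5))
print(R.round(3).tolist(),s["tcp_pos"],s["width"])
E
```

```text
-23 0 [540. 228.] [199. 170.]
-23 -19 [555. 206.] [203. 184.]
-23 -60 [589. 158.] [211. 218.]
23 0 [604. 266.] [188. 247.]
23 -19 [620. 245.] [191. 263.]
23 -60 [655. 198.] [199. 298.]
[[-0.088, -0.862, 0.499], [-0.996, 0.078, -0.041], [-0.004, -0.5, -0.866]] [ 556.64880842 -218.31514476   68.85303792] 9.078607161536342
```

```bash
python3 - <<'E'
from h import *
s=read_state();R=Rot.from_quat(s["tool_rot"]).as_matrix();p=s["tcp_pos"]
def up(f,x,y,w,h,n,p,R,ws):
    im=cv2.convertScaleAbs(cv2.resize(cv2.imread("pics/"+f)[y:y+h,x:x+w],(400,400),interpolation=cv2.INTER_CUBIC),alpha=1.3); k=400/w
    for ww in ws:
        for z in(0,-19,-60):
            u=(proj(n,p+R@[0,ww,z])[0]-[x,y])*k; cv2.circle(im,(int(u[0]),int(u[1])),3,(0,0,255) if z==0 else (255,0,0),1)
    return im
R0=Rot.from_quat([.993,.118,0,0]).as_matrix()
cv2.imwrite("pics/c4.png",np.hstack([up("side0.png",410,25,70,70,"side",np.array([170,-704.4,181.3]),R0,(-46,46)),up("s3.png",295,145,60,60,"side",p,R,(-5,5))]))
E
```

```text
(no output)
```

View pics/c4.png

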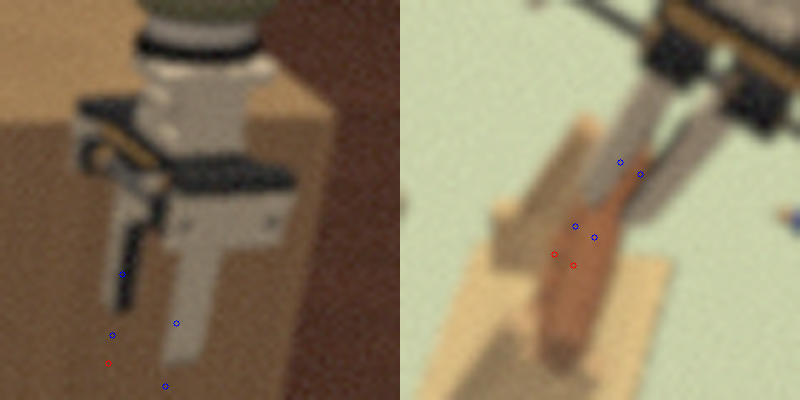

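```bash
python3 - <<'E'
from h import *
print("base",proj("top",[[0,0,0],[90,0,0]]),proj("side",[[0,0,0]]))
R0=Rot.from_quat([.993,.118,0,0]).as_matrix();p=np.array([170,-704.4,181.3])
for z in(0,-34): print("start top tips",z,[proj("top",p+R0@[0,w,z])[0].round(1).tolist() for w in(-46,46)])
im=cv2.imread("pics/top0.png"); a=cv2.convertScaleAbs(cv2.resize(im[325:400,560:640],(480,450),interpolation=cv2.INTER_CUBIC),alpha=1.5)
for z,c in((0,(0,0,255)),(-34,(255,0,0))):
  for w in(-46,46):
    u=(proj("top",p+R0@[0,w,z])[0]-[560,325])*6; cv2.circle(a,tuple(int(v) for v in u),4,c,1)
cv2.imwrite("pics/c5.png",a)
E
```

```text
base [[301.70721359 395.04870505]
 [301.11913519 362.48444937]] [[524.75956145 261.84362831]]
start top tips 0 [[570.8, 348.4], [605.5, 337.8]]
start top tips -34 [[579.4, 352.5], [615.1, 341.5]]
```

View pics/c5.png

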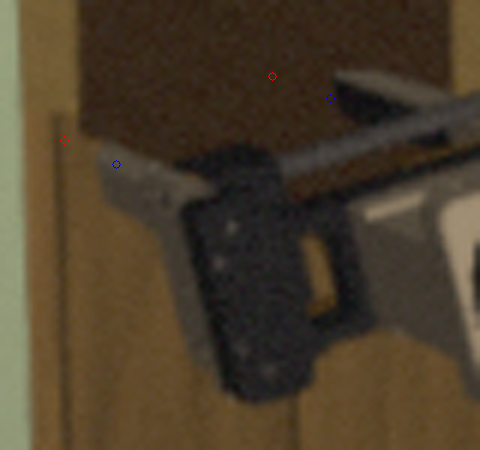

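The overlay shows the real fingertips about 34 mm behind the reported TCP along the tool axis, in both views. So I open, advance 33 mm more, and regrip.

Request:
{"name": "play_rows", "arguments": {
  "deltas": [
    [[0,0,0,0,0,0,0.5],[0,0,0,0,0,0,0.5],[0,0,0,0,0,0,0.5],[0,0,0,0,0,0,0.5],[3.3,-0.3,-5.9,0,0,0,0.5],[3.3,-0.3,-5.9,0,0,0,0.5],[3.3,-0.3,-5.9,0,0,0,0.5],[3.3,-0.3,-5.9,0,0,0,0.5],[3.3,-0.2,-5.9,0,0,0,0.5],[0,0,0,0,0,0,0.5]]
  ]
}}

```text
clock: 8.8
tcp_pos: [573.6, -219.4, 37.8]
tool_rot: [-0.652, 0.713, -0.189, 0.176]
force: [-0.4, 0.1, -0.4]
width: 46.6
finger_force: 0.0
```

Request:
{"name": "play_rows", "arguments": {
  "deltas": [
    [[0,0,0,0,0,0,0.35],[0,0,0,0,0,0,0.28],[0,0,0,0,0,0,0.1],[0,0,0,0,0,0,0.1],[0,0,0,0,0,0,0.1],[0,0,0,0,0,0,0.1],[0,0,0,0,0,0,0.1]]
  ],
  "grip_force": 6
}}

```text
clock: 9.38
tcp_pos: [572.9, -219.7, 39.5]
tool_rot: [-0.652, 0.713, -0.19, 0.176]
force: [-2.5, -0.5, 2.9]
width: 19.9
finger_force: 6.0
```

```bash
python3 - <<'E'
from h import *
err([572.8,-220.2,38],[.498,-.0436,-.866],[-.866*.9962,.866*.0872,-.5])
print(read_state()["joint_pos"],read_state()["ft_torque"])
E
```

```text
d [-0.1 -0.5 -1.5] rot [-0.21  0.04  0.05] tcp [ 572.9 -219.7   39.5] t 9.3833 F [-2.5 -0.5  2.9] w 19.868898052282244 6.000082790851593
[ 0.97563031  0.80461363 -0.92758945  2.35716204  2.19037424  0.56989545
  1.31255086] [ 0.12920317  0.63577462 -0.05578922]
```

Request:
{"name": "play_rows", "arguments": {
  "deltas": [
    [[0,0,0,0,0,0,0.1],[0,0,0,0,0,0,0.1],[-2,0.2,3.5,0,0,0,0.1],[-2,0.2,3.5,0,0,0,0.1],[-3,0.3,5.2,0,0,0,0.1],[-4,0.35,7,0,0,0,0.1],[-4,0.35,7,0,0,0,0.1],[-4,0.35,7,0,0,0,0.1],[-4,0.35,7,0,0,0,0.1],[-4,0.35,7,0,0,0,0.1]]
  ],
  "grip_force": 30
}}

```text
clock: 10.22
tcp_pos: [545.7, -217.2, 87.5]
tool_rot: [-0.652, 0.713, -0.19, 0.176]
force: [-1.0, -0.7, -0.8]
width: 19.6
finger_force: 30.0
```

Request:
{"name": "play_rows", "arguments": {
  "deltas": [
    [[-2,0,12,0,0,0,0.1],[-2,0,12,0,0,0,0.1],[-2,0,12,0,0,0,0.1],[-2,0,12,0,0,0,0.1],[0,0,12,0,0,0,0.1],[0,0,12,0,0,0,0.1],[0,0,12,0,0,0,0.1],[0,0,12,0,0,0,0.1],[0,0,12,0,0,0,0.1],[0,0,12,0,0,0,0.1]]
  ]
}}

```text
clock: 11.05
tcp_pos: [537.8, -217.9, 196.3]
tool_rot: [-0.652, 0.713, -0.191, 0.175]
force: [-0.4, -1.4, -0.9]
width: 19.7
finger_force: 30.0
```

```bash
python3 - <<'E'
from h import *
err([572.8,-220.2,38],[.498,-.0436,-.866],[-.866*.9962,.866*.0872,-.5])
print(read_state()["joint_pos"],read_state()["ft_torque"])
E
```

```text
d [  35.    -2.3 -158.3] rot [-0.01  0.04  0.08] tcp [ 537.8 -217.9  196.3] t 11.05 F [-0.4 -1.4 -0.9] w 19.672759440769482 29.999452829360962
[ 0.96794585  0.35689467 -0.75005978  2.30610805  1.21592444  0.13675566
  2.18816151] [ 0.16676582  0.55497178 -0.01278698]
```

Request:
{"name": "play_rows", "arguments": {
  "deltas": [
    [[0,0,0,2.99,-0.26,-5.2,0.1],[0,0,0,2.99,-0.26,-5.2,0.1],[0,0,0,2.99,-0.26,-5.2,0.1],[0,0,0,2.99,-0.26,-5.2,0.1],[0,0,0,2.99,-0.26,-5.2,0.1],[0,0,0,2.99,-0.26,-5.2,0.1],[0,0,0,2.99,-0.26,-5.2,0.1],[0,0,0,2.99,-0.26,-5.2,0.1],[0,0,0,2.99,-0.26,-5.2,0.1],[0,0,0,2.99,-0.26,-5.2,0.1]]
  ]
}}

```text
clock: 11.88
tcp_pos: [537.7, -218.3, 195.6]
tool_rot: [-0.205, 0.944, -0.077, 0.247]
force: [1.1, -0.2, -1.0]
width: 19.7
finger_force: 30.0
```

Request:
{"name": "play_rows", "arguments": {
  "deltas": [
    [[0,0,0,2.99,-0.26,-5.2,0.1],[0,0,0,2.99,-0.26,-5.2,0.1],[0,0,0,2.99,-0.26,-5.2,0.1],[0,0,0,2.99,-0.26,-5.2,0.1],[0,0,0,2.99,-0.26,-5.2,0.1],[0,0,0,2.99,-0.26,-5.2,0.1],[0,0,0,2.99,-0.26,-5.2,0.1],[0,0,0,2.99,-0.26,-5.2,0.1],[0,0,0,2.99,-0.26,-5.2,0.1],[0,0,0,2.99,-0.26,-5.2,0.1]]
  ]
}}

```text
clock: 12.72
tcp_pos: [537.7, -218.3, 195.7]
tool_rot: [0.295, 0.92, 0.057, 0.253]
force: [-0.1, 0.1, -0.7]
width: 19.6
finger_force: 30.0
```

```bash
python3 - <<'E'
from h import *
err([537.8,-218,196],[.498,-.0436,-.866],[.866*.9962,-.866*.0872,.5])
print(read_state()["joint_pos"],read_state()["ft_torque"])
E
```

```text
d [0.1 0.3 0.3] rot [ 29.64  -2.53 -51.51] tcp [ 537.7 -218.3  195.7] t 12.7167 F [-0.1  0.1 -0.7] w 19.589110491444465 29.995621740818024
[ 0.92403351  0.34572206 -0.68869718  2.30892502  1.16394826  0.1086593
  0.13797999] [0.04711172 0.51208319 0.0091915 ]
```

Request:
{"name": "play_rows", "arguments": {
  "deltas": [
    [[0,0,0,2.96,-0.26,-5.15,0.1],[0,0,0,2.96,-0.26,-5.15,0.1],[0,0,0,2.96,-0.26,-5.15,0.1],[0,0,0,2.96,-0.26,-5.15,0.1],[0,0,0,2.96,-0.26,-5.15,0.1],[0,0,0,2.96,-0.26,-5.15,0.1],[0,0,0,2.96,-0.26,-5.15,0.1],[0,0,0,2.96,-0.26,-5.15,0.1],[0,0,0,2.96,-0.26,-5.15,0.1],[0,0,0,2.96,-0.26,-5.15,0.1]]
  ]
}}

```text
clock: 13.55
tcp_pos: [537.7, -218.3, 195.6]
tool_rot: [0.712, 0.653, 0.175, 0.192]
force: [-0.5, -0.3, -1.2]
width: 19.8
finger_force: 30.0
```

Request:
{"name": "play_rows", "arguments": {
  "deltas": [
    [[5,0,4,0.26,2.99,0,0.1],[5,0,4,0.26,2.99,0,0.1],[5,0,4,0.26,2.99,0,0.1],[5,0,4,0.26,2.99,0,0.1],[5,0,4,0.26,2.99,0,0.1],[5,0,4,0.26,2.99,0,0.1],[5,0,4,0.26,2.99,0,0.1],[5,0,4,0.26,2.99,0,0.1],[5,0,4,0.26,2.99,0,0.1],[5,0,4,0.26,2.99,0,0.1]]
  ]
}}

```text
clock: 14.38
tcp_pos: [587.8, -220.1, 234.1]
tool_rot: [0.736, 0.677, 0.003, 0.006]
force: [-0.4, -0.3, -1.6]
width: 19.7
finger_force: 30.0
```

```bash
python3 - <<'E'
from h import *
err([610,200,235],[0,0,-1],[.9641,.2656,0])
print(read_state()["joint_pos"],read_state()["ft_torque"])
E
```

```text
d [ 22.2 420.1   0.9] rot [ 0.22  0.77 20.11] tcp [ 587.8 -220.1  234.1] t 14.3833 F [-0.4 -0.3 -1.6] w 19.67070350224655 29.998937845230103
[ 0.9268213   0.61761054 -1.05408401  1.74655567  0.60025037  1.12262865
 -0.39858992] [-0.08115745 -0.10259881  0.03672235]
```

Vertical now, and the joints are in a comfortable range. I move across to the shelf.

Request:
{"name": "play_rows", "arguments": {
  "deltas": [
    [[3,22,0,0,0.1,1,0.1],[3,22,0,0,0.1,1,0.1],[3,22,0,0,0.1,1,0.1],[3,22,0,0,0.1,1,0.1],[3,22,0,0,0.1,1,0.1],[3,22,0,0,0.1,1,0.1],[3,22,0,0,0.1,1,0.1],[3,22,0,0,0.1,1,0.1],[3,22,0,0.1,0,1,0.1],[3,22,0,0.1,0,1,0.1]]
  ]
}}

```text
clock: 15.22
tcp_pos: [617.7, 1.0, 233.8]
tool_rot: [0.673, 0.739, 0.0, 0.001]
force: [-0.2, 0.6, -0.8]
width: 20.0
finger_force: 30.0
```

Request:
{"name": "play_rows", "arguments": {
  "deltas": [
    [[0,22,0,0,0,1,0.1],[0,22,0,0,0,1,0.1],[-1,22,0,0,0,1,0.1],[-1,22,0,0,0,1,0.1],[-1,22,0,0,0,1,0.1],[-1,22,0,0,0,1,0.1],[-1,22,0,0,0,1,0.1],[-1,22,0,0,0,1,0.1],[-1,15,0,0,0,1,0.1],[-1,9,0,0,0,1,0.1]]
  ]
}}

```text
clock: 16.05
tcp_pos: [609.1, 202.3, 233.9]
tool_rot: [0.605, 0.796, 0.001, 0.001]
force: [0.8, 0.7, -0.2]
width: 19.7
finger_force: 30.0
```

Request:
{"name": "play_rows", "arguments": {
  "deltas": [
    [[0,0,-20,0,0,0,0.1],[0,0,-20,0,0,0,0.1],[0,0,-20,0,0,0,0.1],[0,0,-20,0,0,0,0.1],[0,0,-20,0,0,0,0.1],[0,0,-15,0,0,0,0.1],[0,0,0,0,0,0,0.1],[0,0,0,0,0,0,0.1]]
  ]
}}

```text
clock: 16.72
tcp_pos: [609.6, 199.6, 118.1]
tool_rot: [0.607, 0.795, -0.0, 0.001]
force: [0.9, 1.1, -0.2]
width: 19.6
finger_force: 30.0
```

```bash
python3 - <<'E'
from h import *
err([610,200,115],[0,0,-1],[.9641,.2656,0])
print(read_state()["joint_pos"])
t=snap("top","t6.png");s=snap("side","s6.png")
f=lambda im,x,y,w,h,k:cv2.convertScaleAbs(cv2.resize(im[y:y+h,x:x+w,::-1],None,fx=k,fy=k,interpolation=cv2.INTER_CUBIC),alpha=1.4)
cv2.imwrite("pics/c6.png",np.hstack([f(t,170,130,100,120,4),f(s,230,225,100,120,4)]))
E
```

```text
d [ 0.4  0.4 -3.1] rot [0.08 0.02 0.1 ] tcp [609.6 199.6 118.1] t 16.7167 F [ 0.9  1.1 -0.2] w 19.62085827177522 29.99983459711075
[ 0.19573511  0.76645399 -0.99293294  1.81711864  0.76516574  0.99781945
 -0.85277835]
```

View pics/c6.png

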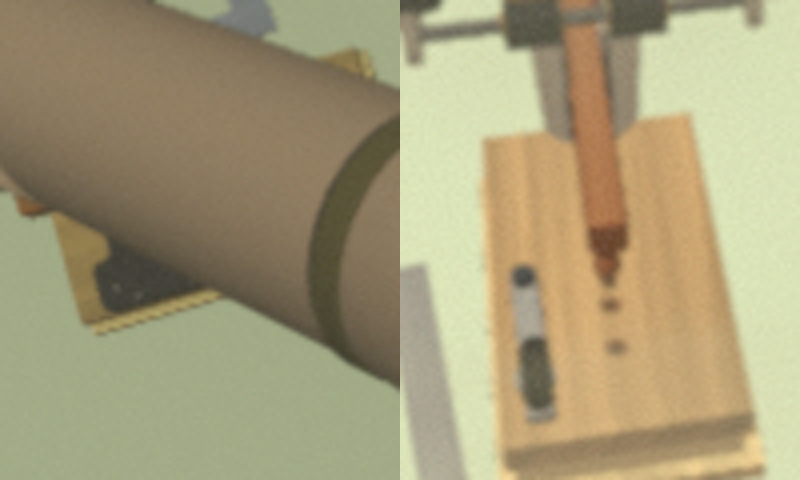

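The top view is mostly blocked by the arm. The side crop shows the rail standing over the hole row, with its near end at about (607,243) and two holes free at (610,305) and (617,347). I measure the rail in the side view against the holes in that same view.

```bash
cat >> h.py <<'E'
def railchk(f,n="side",C=(608.3,198.6),yaw=15.4):
    im=cv2.imread("pics/"+f)[:,:,::-1].copy()
    m=mask(n,im,(360-0 if 0 else 350-0,0,0,0) if 0 else (365,0,30,0) if 0 else (362-0,0,1,1) if 0 else (367,225,1,1) if 0 else (268,225,25,80),(0,118,60),(15,255,255))
    s=read_state();R=Rot.from_quat(s["tool_rot"]).as_matrix();p=s["tcp_pos"]; return im,m,R,p
E
python3 - <<'E'
from h import *
im,m,R,p=railchk("s6.png")
hs=cv2.cvtColor(im,cv2.COLOR_RGB2HSV)
for y in range(230,300,4):
    xs=np.nonzero(m[y])[0]; print(y,(xs.min(),xs.max(),round(xs.mean(),2)) if len(xs) else None, hs[y,int(xs.mean())].tolist() if len(xs) else hs[y,281].tolist())
# model
G=lambda x,y,z:p+R@[y*1.0,x,-(z)+5.8] # tool x ~ +-board y, tool y=board x
Rx=R[:,0];print("toolx",Rx)
sg=np.sign(Rx[1])
for y in(0,30,60,95):
  print(y,[proj("side",p+R@[sg*y,x,5.8-67])[0].round(2).tolist() for x in(-10,10)])
print("bottom end",[proj("side",p+R@[sg*95,x,5.8-45])[0].round(2).tolist() for x in(-10,10)],"tenon",proj("side",p+R@[sg*60,0,5.8+14])[0].round(2))
print("top end",[proj("top",p+R@[sg*95,x,5.8-67])[0].round(2).tolist() for x in(-10,10)])
t=cv2.imread("pics/t6.png")[:,:,::-1].copy();mt=mask("top",t,(165,170,30,20),(0,118,60),(18,255,140))
ys,xs=np.nonzero(mt);print("topmask",len(xs),xs.min(),xs.max(),ys.min(),ys.max(),[ (y,xs[ys==y].min(),xs[ys==y].max()) for y in sorted(set(ys))])
E
```

```text
230 None [20, 66, 96]
234 (np.int64(273), np.int64(277), np.float64(275.0)) [15, 119, 129]
238 (np.int64(272), np.int64(278), np.float64(275.0)) [14, 122, 127]
242 (np.int64(273), np.int64(280), np.float64(276.5)) [14, 126, 130]
246 (np.int64(273), np.int64(280), np.float64(276.5)) [13, 124, 130]
250 (np.int64(273), np.int64(281), np.float64(277.0)) [13, 127, 129]
254 (np.int64(274), np.int64(282), np.float64(278.0)) [13, 133, 128]
258 (np.int64(274), np.int64(282), np.float64(278.0)) [13, 138, 126]
262 (np.int64(274), np.int64(283), np.float64(278.5)) [12, 137, 128]
266 (np.int64(274), np.int64(284), np.float64(279.0)) [13, 137, 128]
270 (np.int64(275), np.int64(284), np.float64(279.5)) [13, 143, 125]
274 (np.int64(275), np.int64(285), np.float64(280.0)) [13, 136, 129]
278 (np.int64(276), np.int64(286), np.float64(281.0)) [13, 135, 127]
282 (np.int64(277), np.int64(286), np.float64(281.5)) [12, 147, 87]
286 (np.int64(277), np.int64(286), np.float64(281.5)) [11, 128, 80]
290 (np.int64(278), np.int64(284), np.float64(281.0)) [12, 146, 98]
294 (np.int64(282), np.int64(282), np.float64(282.0)) [15, 123, 83]
298 None [16, 119, 135]
toolx [-0.26379474  0.96457833 -0.00098692]
0 [[281.09, 247.38], [271.47, 248.54]]
30 [[282.63, 257.19], [272.75, 258.42]]
60 [[284.27, 267.59], [274.1, 268.89]]
95 [[286.3, 280.52], [275.77, 281.92]]
bottom end [[286.81, 288.52], [276.46, 289.93]] tenon [281.34 296.29]
top end [[174.75, 183.92], [172.61, 176.0]]
topmask 12 175 179 180 182 [(np.int64(180), np.int64(175), np.int64(176)), (np.int64(181), np.int64(175), np.int64(179)), (np.int64(182), np.int64(175), np.int64(179))]
```

Request:
{"name": "play_rows", "arguments": {
  "deltas": [
    [[-0.4,-0.2,-8,0,0,0,0.1],[-0.4,-0.2,-8,0,0,0,0.1],[0,0,-8,0,0,0,0.1],[0,0,-8,0,0,0,0.1],[0,0,-6,0,0,0,0.1],[0,0,-4,0,0,0,0.1],[0,0,0,0,0,0,0.1],[0,0,0,0,0,0,0.1]]
  ]
}}

```text
clock: 17.48
tcp_pos: [608.8, 199.7, 75.9]
tool_rot: [0.607, 0.795, -0.0, 0.001]
force: [0.5, -0.9, -1.0]
width: 19.6
finger_force: 30.0
```

```bash
python3 - <<'E'
from h import *
err([608.8,199.2,72],[0,0,-1],[.9641,.2656,0])
snap("side","s7.png")
im,m,R,p=railchk("s7.png")
for y in range(250,318,3):
    xs=np.nonzero(m[y])[0]
    if len(xs): print(y,xs.min(),xs.max(),end=" | ")
g=cv2.cvtColor(im,cv2.COLOR_RGB2GRAY); print(); print("col",[(y,int(g[y,279:284].mean())) for y in range(286,320)])
for y in(30,60,95): print(y,proj("side",p+R@[y,0,5.8-67])[0].round(2))
print("bot",proj("side",p+R@[95,0,5.8-45])[0].round(2),"tenon60",proj("side",p+R@[60,0,5.8+14])[0].round(2))
E
```

```text
d [-0.  -0.5 -3.9] rot [0.06 0.03 0.09] tcp [608.8 199.7  75.9] t 17.4833 F [ 0.5 -0.9 -1. ] w 19.587667500817105 29.999722838401794
250 273 280 | 253 274 281 | 256 274 282 | 259 274 282 | 262 274 282 | 265 275 283 | 268 275 283 | 271 275 283 | 274 276 285 | 277 275 285 | 280 276 285 | 283 276 286 | 286 277 287 | 289 277 287 | 292 278 287 | 295 278 288 | 298 279 287 | 301 279 286 | 304 280 285 | 
col [(286, 94), (287, 95), (288, 93), (289, 93), (290, 93), (291, 94), (292, 94), (293, 94), (294, 94), (295, 94), (296, 87), (297, 72), (298, 66), (299, 63), (300, 64), (301, 67), (302, 72), (303, 81), (304, 88), (305, 91), (306, 92), (307, 98), (308, 103), (309, 107), (310, 110), (311, 109), (312, 111), (313, 117), (314, 123), (315, 127), (316, 126), (317, 128), (318, 126), (319, 127)]
30 [279.57 272.87]
60 [281.08 283.43]
95 [282.94 296.53]
bot [283.51 304.05] tenon60 [283.11 309.87]
```

Request:
{"name": "play_rows", "arguments": {
  "deltas": [
    [[-0.3,-0.6,-1.5,0,0,0,0.1],[0,0,-1.5,0,0,0,0.1],[0,0,-1.5,0,0,0,0.1],[0,0,-1.5,0,0,0,0.1],[0,0,-1.5,0,0,0,0.1],[0,0,0,0,0,0,0.1]]
  ]
}}

```text
clock: 18.03
tcp_pos: [608.6, 198.8, 68.4]
tool_rot: [0.607, 0.795, -0.0, 0.001]
force: [-0.4, 0.2, -1.0]
width: 19.6
finger_force: 30.0
```

Request:
{"name": "play_rows", "arguments": {
  "deltas": [
    [[0,0,-1.5,0,0,0,0.1],[0,0,-1.5,0,0,0,0.1],[0,0,0,0,0,0,0.1]]
  ]
}}

```text
clock: 18.28
tcp_pos: [608.7, 198.7, 65.5]
tool_rot: [0.607, 0.795, -0.0, 0.001]
force: [0.7, -0.7, -0.5]
width: 19.9
finger_force: 30.0
```

Request:
{"name": "play_rows", "arguments": {
  "deltas": [
    [[0,0,-1.5,0,0,0,0.1],[0,0,-1.5,0,0,0,0.1],[0,0,0,0,0,0,0.1]]
  ]
}}

```text
clock: 18.53
tcp_pos: [608.6, 198.2, 62.3]
tool_rot: [0.607, 0.795, -0.001, 0.001]
force: [-0.5, -2.7, 0.2]
width: 19.8
finger_force: 30.0
```

Request:
{"name": "play_rows", "arguments": {
  "deltas": [
    [[0,0,-1,0,0,0,0.1],[0,0,-1,0,0,0,0.1],[0,0,-1,0,0,0,0.1],[0,0,0,0,0,0,0.1]]
  ]
}}

```text
clock: 18.87
tcp_pos: [608.6, 198.3, 59.4]
tool_rot: [0.607, 0.795, -0.001, 0.001]
force: [0.1, -4.1, -0.3]
width: 19.6
finger_force: 30.0
```

The tenons are in the holes: there is only a sideways wall force and no axial resistance. I ease -y and go on.

Request:
{"name": "play_rows", "arguments": {
  "deltas": [
    [[0,-0.5,0,0,0,0,0.1],[0,0,-1,0,0,0,0.1],[0,0,-1,0,0,0,0.1],[0,0,0,0,0,0,0.1]]
  ]
}}

```text
clock: 19.2
tcp_pos: [608.6, 198.3, 57.5]
tool_rot: [0.607, 0.795, -0.0, 0.001]
force: [-0.7, -4.3, -0.7]
width: 19.6
finger_force: 30.0
```

Request:
{"name": "play_rows", "arguments": {
  "deltas": [
    [[0,0,-1,0,0,0,0.1],[0,0,-1,0,0,0,0.1],[0,0,0,0,0,0,0.1]]
  ]
}}

```text
clock: 19.45
tcp_pos: [608.7, 198.2, 55.5]
tool_rot: [0.607, 0.795, -0.0, 0.001]
force: [-0.5, -4.8, 0.6]
width: 19.9
finger_force: 30.0
```

Request:
{"name": "play_rows", "arguments": {
  "deltas": [
    [[0,-0.4,-1,0,0,0,0.1],[0,0,-1,0,0,0,0.1],[0,0,0,0,0,0,0.1]]
  ]
}}

```text
clock: 19.7
tcp_pos: [608.7, 198.2, 53.5]
tool_rot: [0.607, 0.795, -0.0, 0.001]
force: [-0.5, -3.6, -0.3]
width: 19.6
finger_force: 30.0
```

Request:
{"name": "play_rows", "arguments": {
  "deltas": [
    [[0,0,-1,0,0,0,0.1],[0,0,-1,0,0,0,0.1],[0,0,0,0,0,0,0.1]]
  ]
}}

```text
clock: 19.95
tcp_pos: [608.8, 198.3, 53.3]
tool_rot: [0.607, 0.795, -0.0, 0.001]
force: [-5.5, -7.1, 17.4]
width: 19.6
finger_force: 30.0
```

Shoulder contact at TCP z 53.4, 14 mm after the mouths, so it is seated. I release and rise.

Request:
{"name": "play_rows", "arguments": {
  "deltas": [
    [[0,0,0,0,0,0,0.1],[0,0,0.8,0,0,0,0.1],[0,0,0,0,0,0,0.3],[0,0,0,0,0,0,0.5],[0,0,0,0,0,0,0.5],[0,0,0,0,0,0,0.5]]
  ]
}}

```text
clock: 20.45
tcp_pos: [608.7, 198.9, 52.4]
tool_rot: [0.606, 0.795, 0.0, 0.0]
force: [-0.5, -0.7, 0.1]
width: 41.9
finger_force: 0.0
```

Request:
{"name": "play_rows", "arguments": {
  "deltas": [
    [[0,0,4,0,0,0,0.5],[0,0,6,0,0,0,0.5],[0,0,10,0,0,0,0.5],[0,0,15,0,0,0,0.5],[0,0,15,0,0,0,0.5],[0,0,15,0,0,0,0.6],[0,0,15,0,0,0,0.6],[0,0,15,0,0,0,0.6],[0,0,15,0,0,0,0.6],[0,5,0,0,0,0,0.6]]
  ]
}}

```text
clock: 21.28
tcp_pos: [610.1, 203.2, 166.2]
tool_rot: [0.607, 0.795, 0.001, 0.002]
force: [0.3, 0.7, 0.3]
width: 56.0
finger_force: 0.0
```

Request:
{"name": "play_rows", "arguments": {
  "deltas": [
    [[0,25,0,0,0,0,0.6],[0,25,0,0,0,0,0.6],[0,25,0,0,0,0,0.6],[0,25,0,0,0,0,0.6],[0,25,0,0,0,0,0.6],[-1,25,0,0,0,0,0.6],[0,0,0,0,0,0,0.6],[0,0,0,0,0,0,0.6]]
  ]
}}

```text
clock: 21.95
tcp_pos: [606.6, 355.0, 162.4]
tool_rot: [0.606, 0.796, -0.0, 0.0]
force: [-0.3, -0.6, -0.3]
width: 55.6
finger_force: 0.0
```

```bash
python3 - <<'E'
from h import *
err([607.5,353.3,160],[0,0,-1],[.9646,.2639,0])
print(read_state()["joint_pos"])
snap("side","s8.png");snap("top","t8.png")
im,m,R,p=railchk("s8.png")
# seated rail check in side view
C=np.array([608.3,198.6,50]);b=np.radians(15.4);Rb=np.array([[np.cos(b),-np.sin(b),0],[np.sin(b),np.cos(b),0],[0,0,1]])
print([ (y,proj("side",C+Rb@[0,y,67])[0].round(1).tolist()) for y in(-95,0,95)],"bot",proj("side",C+Rb@[0,95,45])[0].round(1))
for y in range(240,320,4):
    xs=np.nonzero(m[y])[0]
    if len(xs): print(y,xs.min(),xs.max(),end=" | ")
g=cv2.cvtColor(im,cv2.COLOR_RGB2GRAY);print([(y,int(g[y,280:286].mean())) for y in range(298,318)])
E
```

```text
d [ 0.9 -1.7 -2.4] rot [ 0.04  0.02 -0.16] tcp [606.6 355.  162.4] t 21.95 F [-0.3 -0.6 -0.3] w 55.63332637722128 0.0
[-0.04908759  0.78013525 -0.99213993  1.63355093  0.71053035  1.12844721
 -0.9598489 ]
[(-95, [275.0, 241.0]), (0, [279.1, 269.4]), (95, [284.0, 303.0])] bot [284.5 310.3]
260 274 276 | 264 274 276 | 272 275 276 | 276 276 276 | 280 276 277 | 300 284 288 | 304 280 288 | [(298, 93), (299, 93), (300, 95), (301, 96), (302, 96), (303, 91), (304, 80), (305, 70), (306, 70), (307, 71), (308, 73), (309, 78), (310, 87), (311, 93), (312, 96), (313, 101), (314, 113), (315, 123), (316, 126), (317, 127)]
```

The rail's end sits in the image where a seated rail must (row 304 against 303 predicted). The knob at q≈1.51 should be at (608,354), so I descend and pinch it softly.

Request:
{"name": "play_rows", "arguments": {
  "deltas": [
    [[1,-1.3,-8,0,0,0,0.6],[0,0,-8,0,0,0,0.6],[0,0,-8,0,0,0,0.6],[0,0,-8,0,0,0,0.6],[0,0,-8,0,0,0,0.6],[0,0,-8,0,0,0,0.6],[0,0,-6,0,0,0,0.6],[0,0,-4,0,0,0,0.6],[0,0,0,0,0,0,0.6]]
  ]
}}

```text
clock: 22.8
tcp_pos: [608.3, 351.5, 103.4]
tool_rot: [0.607, 0.795, -0.001, 0.001]
force: [-0.7, 0.7, -0.6]
width: 55.8
finger_force: 0.0
```

Request:
{"name": "play_rows", "arguments": {
  "deltas": [
    [[0,0,0,0,0,0,0.4],[0,0,0,0,0,0,0.2],[0,0,0,0,0,0,0.05],[0,0,0,0,0,0,0.05],[0,0,0,0,0,0,0.05],[0,0,0,0,0,0,0.05],[0,0,0,0,0,0,0.05]]
  ],
  "grip_force": 10
}}

```text
clock: 23.38
tcp_pos: [608.8, 351.8, 104.7]
tool_rot: [0.607, 0.795, 0.0, 0.001]
force: [0.7, 1.2, -0.2]
width: 13.8
finger_force: 5.2
```

```bash
python3 - <<'E'
from h import *
err([608.1,353.6,103],[0,0,-1],[.9646,.2639,0])
s=read_state()["tcp_pos"];P=np.array([632.3,282.5]);b=np.radians(15.3)
Rb=np.array([[np.cos(b),-np.sin(b)],[np.sin(b),np.cos(b)]]);k=Rb.T@(s[:2]-P);q0=np.arctan2(k[1],-k[0]);print("r",np.linalg.norm(k),"q",q0)
f=lambda q:P+Rb@np.array([-75*np.cos(q),75*np.sin(q)])
Q=np.linspace(q0,0.0,19);W=np.array([f(q) for q in Q]);print(np.diff(W,axis=0).round(1).tolist(),W[-1])
E
```

```text
d [-0.7  1.8 -1.7] rot [ 0.06  0.08 -0.  ] tcp [608.8 351.8 104.7] t 23.3833 F [ 0.7  1.2 -0.2] w 13.797153819583405 5.180893242359161
r 73.20010329755762 q 1.5114914456919373
[[-5.9, -2.3], [-5.7, -2.8], [-5.4, -3.2], [-5.1, -3.7], [-4.8, -4.1], [-4.4, -4.5], [-4.0, -4.8], [-3.6, -5.1], [-3.2, -5.4], [-2.7, -5.7], [-2.2, -5.9], [-1.7, -6.1], [-1.2, -6.2], [-0.7, -6.3], [-0.2, -6.3], [0.4, -6.3], [0.9, -6.2], [1.4, -6.1]] [559.95819362 262.70952125]
```

Request:
{"name": "play_rows", "arguments": {
  "deltas": [
    [[-5.9,-2.3,0,0,0,0,0.05],[-5.7,-2.8,0,0,0,0,0.05],[-5.4,-3.2,0,0,0,0,0.05],[-5.1,-3.7,0,0,0,0,0.05],[-4.8,-4.1,0,0,0,0,0.05],[-4.4,-4.5,0,0,0,0,0.05],[-4.0,-4.8,0,0,0,0,0.05],[-3.6,-5.1,0,0,0,0,0.05],[-3.2,-5.4,0,0,0,0,0.05]]
  ]
}}

```text
clock: 24.13
tcp_pos: [566.4, 315.4, 104.7]
tool_rot: [0.607, 0.795, 0.0, 0.001]
force: [2.3, 2.7, 3.5]
width: 13.5
finger_force: 10.0
```

Request:
{"name": "play_rows", "arguments": {
  "deltas": [
    [[-2.7,-5.7,0,0,0,0,0.05],[-2.2,-5.9,0,0,0,0,0.05],[-1.7,-6.1,0,0,0,0,0.05],[-1.2,-6.2,0,0,0,0,0.05],[-0.7,-6.3,0,0,0,0,0.05],[-0.2,-6.3,0,0,0,0,0.05],[0.4,-6.3,0,0,0,0,0.05],[0.9,-6.2,0,0,0,0,0.05],[1.4,-6.1,0,0,0,0,0.05],[0,0,0,0,0,0,0.05]]
  ]
}}

```text
clock: 24.97
tcp_pos: [560.3, 258.9, 104.5]
tool_rot: [0.607, 0.795, -0.001, 0.001]
force: [-2.0, -0.5, 7.7]
width: 13.6
finger_force: 10.0
```

Request:
{"name": "play_rows", "arguments": {
  "deltas": [
    [[0.3,-1,0,0,0,0,0.05],[0.3,-1,0,0,0,0,0.05],[0.3,-1,0,0,0,0,0.05],[0,0,0,0,0,0,0.05]]
  ]
}}

```text
clock: 25.3
tcp_pos: [560.8, 257.1, 104.5]
tool_rot: [0.607, 0.795, -0.001, 0.001]
force: [-1.0, 0.8, 6.9]
width: 13.5
finger_force: 10.0
```

```bash
python3 - <<'E'
from h import *
err([560,260.9,104],[0,0,-1],[.9646,.2639,0])
E
```

```text
d [-0.8  3.8 -0.5] rot [ 0.1  -0.    0.01] tcp [560.8 257.1 104.5] t 25.3 F [-1.   0.8  6.9] w 13.542550150699336 10.00176653265953
```

Request:
{"name": "play_rows", "arguments": {
  "deltas": [
    [[0.3,-1,0,0,0,0,0.05],[0.3,-1,0,0,0,0,0.05],[0.3,-1,0,0,0,0,0.05],[0,0,0,0,0,0,0.05]]
  ]
}}

```text
clock: 25.63
tcp_pos: [561.1, 256.1, 104.6]
tool_rot: [0.606, 0.795, 0.0, -0.001]
force: [-1.8, 5.7, 3.8]
width: 13.6
finger_force: 10.0
```

```bash
python3 - <<'E'
from h import *
err([560,260.9,104],[0,0,-1],[.9646,.2639,0])
t=snap("top","t9.png");s=snap("side","s9.png")
C=np.array([608.6,198.7,50]);b=np.radians(15.4);Rb=np.array([[np.cos(b),-np.sin(b),0],[np.sin(b),np.cos(b),0],[0,0,1]])
k=5;x,y=225,255
a=cv2.convertScaleAbs(cv2.resize(s[y:y+80,x:x+100,::-1],None,fx=k,fy=k,interpolation=cv2.INTER_CUBIC),alpha=1.4)
for q,c in((0,(0,0,255)),(.2,(255,0,0))):
  for r in(0,30,75):
    u=(proj("side",C+Rb@[45-r*np.cos(q),75+r*np.sin(q),78])[0]-[x,y])*k; cv2.circle(a,tuple(int(v) for v in u),3,c,1)
cv2.imwrite("pics/c9.png",a)
E
```

```text
d [-1.1  4.8 -0.6] rot [-0.08 -0.03 -0.06] tcp [561.1 256.1 104.6] t 25.6333 F [-1.8  5.7  3.8] w 13.621504794164021 10.000040531158447
```

View pics/c9.png

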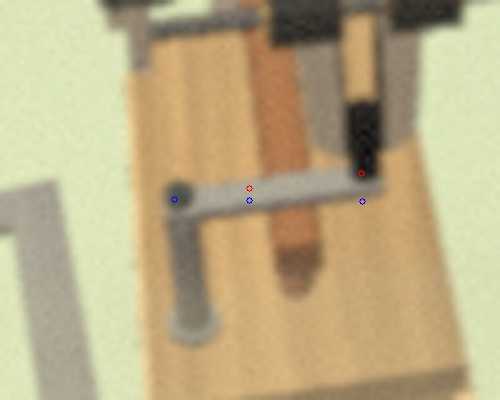

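The picture shows the arm across the rail with its knob at (362,175), on the q=0 mark, and the push force has risen to 5.7 N, so it is at the stop. I release and back off.

Request:
{"name": "play_rows", "arguments": {
  "deltas": [
    [[-0.2,0.7,0,0,0,0,0.05],[0,0,0,0,0,0,0.3],[0,0,0,0,0,0,0.4],[0,0,0,0,0,0,0.4],[0,0,0,0,0,0,0.4],[0,0,8,0,0,0,0.4],[0,0,14,0,0,0,0.4],[0,0,16,0,0,0,0.4],[0,0,16,0,0,0,0.4],[0,0,16,0,0,0,0.4]]
  ]
}}

```text
clock: 26.57
tcp_pos: [562.3, 255.8, 177.0]
tool_rot: [0.607, 0.795, 0.0, 0.001]
force: [-0.4, 0.2, -0.1]
width: 37.1
finger_force: 0.0
```

Request:
{"name": "play_rows", "arguments": {
  "deltas": [
    [[0,0,15,0,0,0,0.4],[0,0,20,0,0,0,0.4],[0,0,20,0,0,0,0.4],[-20,0,10,0,0,0,0.4],[-20,0,0,0,0,0,0.4],[-20,0,0,0,0,0,0.4],[-20,0,0,0,0,0,0.4],[0,0,0,0,0,0,0.4],[0,0,0,0,0,0,0.4]]
  ]
}}

```text
clock: 27.32
tcp_pos: [481.9, 255.5, 240.9]
tool_rot: [0.606, 0.795, 0.0, 0.002]
force: [0.6, 0.2, 0.6]
width: 36.9
finger_force: 0.0
```

```bash
python3 - <<'E'
from h import *
s=snap("side","s10.png");a=cv2.imread("pics/s9.png")[:,:,::-1]
g=cv2.cvtColor(s,cv2.COLOR_RGB2GRAY).astype(int);h=cv2.cvtColor(np.ascontiguousarray(a),cv2.COLOR_RGB2GRAY).astype(int)
# rail end / keeper arm region unchanged?
print("arm+rail end diff",np.abs(g-h)[288:315,255:300].mean(),np.abs(g-h)[293:300,258:290].max())
d=np.argwhere(g[255:310,285:310]<50)
print("knob dark centroid",d.mean(0)+[255,285] if len(d) else None,len(d))
C=np.array([608.6,198.7,50]);b=np.radians(15.4);Rb=np.array([[np.cos(b),-np.sin(b),0],[np.sin(b),np.cos(b),0],[0,0,1]])
for q in(0,.1,.2):print(q,proj("side",C+Rb@[45-75*np.cos(q),75+75*np.sin(q),97])[0])
st=read_state();print(st["tcp_pos"],st["clock"],st["force"])
E
```

```text
arm+rail end diff 2.1366255144032924 7
knob dark centroid [282.36507937 297.33333333] 63
0 [296.91690294 283.09963529]
0.1 [297.24496603 285.88817017]
0.2 [297.19657657 288.74236804]
[482.78715367 255.46491938 240.58033675] 27.3667 [ 0.40854907 -0.01573191 -0.14231265]
```

The knob now sits on the q=0 mark (row 282.4 against 283.1 predicted), and nothing shifted on release. I hand the job in.

```bash
python3 -c "
from cell import arm
print(arm.hand_in())"
```

```text
the job is handed in; nothing more can be done
None
```

The gallery is fully home in the shelf board and the keeper arm is across the rail at its stop. Everything is released and the job is handed in at about 27 s; no pass/fail verdict came back.

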